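Stopper the open solvent bottle

ROBOT

A 7-joint arm with a two-finger parallel gripper is mounted at the origin on the work surface. World frame = base frame: x ahead of the robot, y to its left, z up, the work surface at z = 0. Lengths are in mm, angles in rad, forces in N, time in s.
With the tool pointing down it reaches from about 400 to 875 mm from the base axis. Payload 4.4 kg.
Tool frame: the origin (TCP) lies at the very end of the fingers, on their centre line; the grasp point (between the pads) lies 19 mm behind it; y points along the fingers, x is the direction in which the jaws open and shut, and the axes are right-handed (so a half turn about y gives the same grasp; the last joint's range is limited). The gripper opens to 85 mm and grips with 20 to 120 N. Pads are 22 mm wide; open, the fingers measure 114 mm over their backs; the gripper's body (76 mm by 85 mm) begins 54 mm behind the grasp point. The pads swing forward as they close: fully open they stand 13 mm farther back than shut.
Start: joints at [-1.306, 0.628, 0.038, 1.517, -0.027, 0.996, -0.02], TCP at [211.096, 614.781, 231.313] pointing down, gripper open.
Joint ranges: [-3.06, 3.06], [-0.37, 2.12], [-1.25, 1.32], [0.18, 2.47], [-1.1, 4.24], [0.23, 1.98], [-2.94, 2.94]. Speed limits (rad/s): [2.57, 2.57, 3.14, 3.14, 3.14, 3.14, 3.14].

INTERFACE

Orientations are given as [roll, pitch, yaw] about the fixed x, y, z axes, in that order (R = Rz(yaw) Ry(pitch) Rx(roll)).
In Python, from cell import readout, eyes, finish_job gives the robot as it stands. The module is installed in compiled form; this text tells all that it offers.
- The arm moves only by the tool apply_moves, never from a script. Its argument "commands" is a list that holds one entry, the list of rows, each a list of 6 numbers: the shift along the tool's x, y, z in units of 0.04 m (1.0 is 0.04 m), then the turn, a rotation vector about the tool's x, y, z in units of 5 degrees (1.0 is 5 degrees). A call has 1 to 8 rows; each row shifts and turns the pose as measured when the row begins, along the tool's axes as they then stand; what a row does not reach is not made up. A row lasts 1/12 s, in which the tool goes at most 41.7 mm and 7.16 degrees, less where a joint would pass 70% of its speed; a pose out of reach is approached as far as the arm can. A call with a number of a shift or a turn outside -1 to 1 is refused whole. A call with a gripper value outside its range is refused whole. "claw" is the finger opening in mm, from 0 to 85.4, set as the call begins (left out, the last holds). The fingers move at their own pace and stop on an object; the grip force is fixed at half the most. Time passes only in rows, so rows that do not move let the fingers close. It gives the time, the measured TCP pose, the force and the opening at its end, in the units of the state.
- readout.read_state(): the state, without advancing time (a new reading comes with each control period).
- eyes.get_image(name): name is "scene" or "top" or "wrist"; returns a dict with "image" (420x560x3 uint8, red, green, blue), "mtx" (3x3 intrinsics, pixels), "rvec" (rotation vector, rad) and "tvec" (3), from world to camera coordinates, as OpenCV has them. Camera axes: x right, y down, z forward; pixel columns grow to the right and rows downward; lengths in mm; the calibration is good to about 2 mm. A picture is of the moment at which its call begins. There is no depth.
- finish_job(): hands the job in, once; it reports no verdict.
The state is a dict: "clock": time; "qpos": joint angles; "qd": joint speeds; "tau": joint torques, N m; "eef_pos": TCP position; "tool_rot": TCP orientation; "force": force on the tool from outside, world axes, zero at the start; "torque": the same for the moment, N m; "width": finger opening in mm.
Only numpy, scipy, OpenCV 4.12 (cv2) and the standard library are available. Lean on these libraries where they do the work, as an engineer would, in place of code of your own. Each camera call takes 0.05 s, during which the arm holds its last target. There are 200 camera calls.

TASK

The tall solvent bottle in the spill tray has been left open. Pick up the larger of the two stoppers lying on the mat, stand it plug-down in the bottle's neck and let go of it; then push it down with the fingertips until it is fully home, its head sitting on the rim. Push firmly but with feeling, as the neck is glass, and leave the bottle standing in its place and everything else where it is.

Things in the scene. Friction and masses are not known exactly. Their poses are not given: they have to be found in the camera images.
- bottle: open narrow-necked amber glass bottle with a paper band, loose, 0.45 kg, the tallest of the three bottles in the tray: body 72 mm across and 74 mm high, domed shoulder up to 97 mm, neck 32 to 34 mm across, rim 130 mm above its foot. Origin: centre of its underside; z is up its axis. It stands 4 mm above the bench on the tray's floor. A sideways push of about 1 N at the rim tips it.
- bottle_mouth (a point): centre of the bottle's mouth, at the height of the rim. The bore is 24 mm across at the rim and narrows 1 mm in every 10 mm (21 mm across at 30 mm down), open for 38 mm below the rim.
- stopper: the larger white plastic stopper, about 12 g: octagonal head 34 mm across flats, 18 mm thick; tapered plug 29 mm long, 24 mm across at the head, 21 mm at the narrow end. Origin: on its axis at the shoulder, where plug meets head; its x axis runs along the stopper out through the head (head 0 to +18 mm, plug 0 to -29 mm).
- stopper_top (a point): centre of the stopper's flat top face, 18 mm from the shoulder. At the start the stopper lies on a flat of its head, axis level 17 mm above the bench, a flat on either side, the plug clear of the mat and pointing to +y (the robot's left) within about 0.8 rad.
- stopper_tip (a point): centre of the plug's narrow end, 29 mm from the shoulder. Let go in the neck, the stopper stands with its shoulder about 4 to 6 mm above the rim (more if it leans). Pushed, it gives gradually as the taper wedges, and comes fully home at about 12 to 22 N, where the head meets the rim and stops hard; friction then holds it.
- spare: the smaller stopper of the same make (belongs to no bottle here; leave it): head 22 mm across flats and 14 mm thick, plug 22 mm long and 14.6 to 12.4 mm across, lying on its side on the mat. Origin at its shoulder, x axis out through the head.
- tray: fixed grey plastic spill tray, 160 by 280 mm, walls 30 mm high and 4 mm thick, floor 4 mm thick; origin at the centre of its underside, y along its length.
- bottle_b: closed amber bottle in the tray, 52 mm across, 105 mm high with its stopper; origin at its foot. Leave it.
- bottle_c: closed amber bottle in the tray, 62 mm across, 100 mm high with its stopper; origin at its foot. Leave it.
- solder: reel of solder standing on its flange, 57 mm across, 44 mm high; origin at its foot. Leave it.
- driver: screwdriver 170 mm long lying at the far side of the mat, handle 26 mm thick; origin under its middle. Leave it.
- fluxjar: small jar 44 mm across and 45 mm high; origin at its foot. Leave it.
- tweezers: steel tweezers about 105 mm long, 5 mm high, lying on the mat. Leave them.
Things that resemble listed ones, but are neither listed nor needed, are in the scene too. Leave any purple look-alike of the stopper alone. Leave any pink look-alike of the bottle alone.

How it is judged:
By the outcome, as a careful person would: the job done as asked, in the order asked, and still so for the second after the job is handed in, with the robot touching nothing.
It also fails if it takes over 64 s, if anything falls off the work surface, if the arm or the gripper's body presses on something with over 40 N, if the wrist force passes 120 N, or if a joint passes its speed limit or range.

## Working session

There is one attempt and no reset: what is moved stays moved. The work goes in short steps, Python scripts to look and compute and a tool call to move; the robot and the scene stay as the last step left them, time stands still between calls to the robot, and variables do not carry over. Pictures are saved under pics/ and viewed, about 8 in all and at most 12, crops included, and the job is handed in when it is done.

Besides the shell and the picture viewer there is one more tool, called after "Emit:" in YAML: its name, and indented under it one key for each argument. apply_moves: Moves the arm, as the interface text tells. Shifts and turns lie within -1 to 1; 1 stands for 0.04 m of shift or 5 degrees of turn. Its arguments: {"type":"object","properties":{"commands":{"type":"array"},"claw":{"type":"number"}},"required":["commands"]}

```bash
mkdir -p pics
cat > h.py <<'E'
import numpy as np, cv2
from scipy.spatial.transform import Rotation as R
from cell import readout, eyes, finish_job
def snap(n,f):
    d=eyes.get_image(n); cv2.imwrite('pics/'+f+'.png',d['image'][:,:,::-1]); np.savez('pics/'+f+'.npz',**d); return d
def ld(f): return dict(np.load('pics/'+f+'.npz'))
def ray(d,u,v):
    M=cv2.Rodrigues(np.array(d['rvec'],float))[0]; t=np.array(d['tvec'],float).ravel()
    return -M.T@t, M.T@np.linalg.inv(d['mtx'])@np.array([u,v,1.])
def onz(d,u,v,z):
    o,r=ray(d,u,v); return o+r*(z-o[2])/r[2]
def proj(d,p):
    return cv2.projectPoints(np.array(p,float).reshape(-1,3),np.array(d['rvec'],float),np.array(d['tvec'],float),np.array(d['mtx'],float),None)[0][:,0]
def tri(d1,p1,d2,p2):
    o1,r1=ray(d1,*p1);o2,r2=ray(d2,*p2)
    A=np.stack([r1,-r2],1);s=np.linalg.lstsq(A,o2-o1,rcond=None)[0]
    a,b=o1+r1*s[0],o2+r2*s[1]; return (a+b)/2,np.linalg.norm(a-b)
def st():
    s=readout.read_state(); return s,np.array(s['eef_pos']),R.from_euler('xyz',s['tool_rot'])
def totool(dw): # world shift mm -> units
    s,p,r=st(); return r.inv().apply(dw)/40
E
python3 - <<'E'
from h import *
a=snap('scene','s0');b=snap('top','t0')
cv2.imwrite('pics/st0.png',cv2.resize(np.hstack([a['image'],b['image']])[:,:,::-1],(800,300),interpolation=cv2.INTER_AREA))
s,p,r=st();print(s);print(r.as_matrix().round(3))
for d in(a,b):print(ray(d,280,210))
E
```

```text
{'clock': 0.1, 'qpos': array([-1.30574338,  0.62928024,  0.03842546,  1.51825217, -0.0269902 ,
        0.9963189 , -0.020006  ]), 'qd': array([ 0.00038527, -0.00017459,  0.00236654, -0.00311376, -0.00044281,
       -0.00038686,  0.00016551]), 'tau': array([ 2.52197562e-03, -5.64542735e+01,  1.23015281e+00, -1.93973798e+01,
        1.11891754e-02,  5.42186288e-03,  2.03393245e-05]), 'eef_pos': array([210.93310571, 614.22958234, 230.46852588]), 'tool_rot': array([-1.57081208,  0.00174119,  1.23995867]), 'force': array([ 0.1450688 , -0.36586873, -0.59611587]), 'torque': array([-0.02344367, -0.01090227,  0.06859699]), 'width': 85.43745233924292}
[[ 0.325 -0.001 -0.946]
 [ 0.946 -0.002  0.325]
 [-0.002 -1.    -0.   ]]
(array([1100.48145956,   84.14976407,  607.92748857]), array([-0.74479839, -0.07698193, -0.66285189]))
(array([ 395.02241422,   47.88854914, 1020.55931328]), array([ 0.14008219, -0.05015178, -0.98913117]))
```

View pics/t0.png

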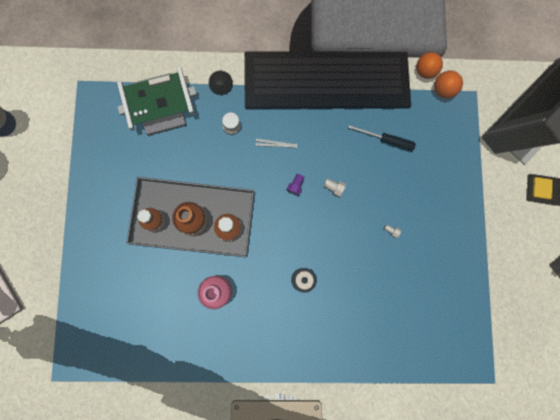

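View pics/s0.png

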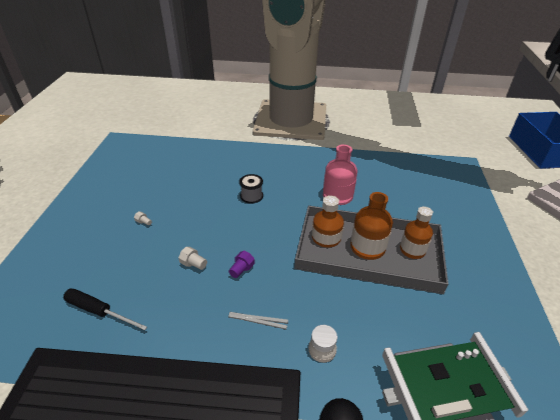

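Candidates in top view: stopper: white large (335,188) ← chosen; purple look-alike (296,184); small spare (392,231). Bottle: open amber (188,217) ← chosen; pink look-alike (214,292); closed ones at (149,218) and (228,227). I'll check these in one crop sheet and measure them.

Run:
```python
from h import *
a=ld('s0');b=ld('t0')
def white(d,x0,y0,x1,y1):
    im=d['image'][y0:y1,x0:x1]; h=cv2.cvtColor(im,cv2.COLOR_RGB2HSV)
    m=((h[...,1]<90)&(h[...,2]>110)).astype(np.uint8)
    n,l,s,c=cv2.connectedComponentsWithStats(m); k=1+s[1:,4].argmax()
    ys,xs=np.nonzero(l==k); P=np.c_[xs+x0,ys+y0].astype(np.float32); return P,s[k]
P,s=white(b,315,170,360,205); print('top area',s,P.mean(0))
W=np.array([onz(b,*q,17)[:2] for q in P]); c=W.mean(0); ev,V=np.linalg.eigh(np.cov((W-c).T)); ax=V[:,1]; ax*=np.sign(ax[1])
t=(W-c)@ax; u=(W-c)@V[:,0]; print('c',c,'ax(to plug)',ax,'ang',np.degrees(np.arctan2(*ax[::-1])),'ext',t.min(),t.max(),u.min(),u.max())
for k in range(-24,26,4):
    q=u[(t>=k)&(t<k+4)]; print(k,q.size and (q.min().round(1),q.max().round(1)))
P2,s2=white(a,170,240,215,275); print('scene',s2,P2.mean(0)); print('on17',onz(a,*P2.mean(0),17))
S,_=white(b,380,222,405,242); print('spare',onz(b,*S.mean(0),11))
def cr(d,x,y,w=30): return cv2.resize(d['image'][y-w:y+w,x-w:x+w],(390,390),interpolation=cv2.INTER_CUBIC)
cv2.imwrite('pics/crop1.png',cv2.resize(np.hstack([cr(b,335,188),cr(b,188,217),cr(a,377,215)]),(800,267))[:,:,::-1])
for q in[(184,214)]:print(onz(b,*q,134))
print(tri(b,(184,214),a,(377.5,200)))
```

```text
top area [  8   8  24  20 268] [335.1791  186.23134]
c [ 597.83311254 -136.61897689] ax(to plug) [0.40127387 0.91595812] ang 66.34216158434926 ext -23.809690209196585 29.173579525816272 -19.162030117297878 21.34307273730887
-24 (np.float64(-16.2), np.float64(17.3))
-20 (np.float64(-17.4), np.float64(20.5))
-16 (np.float64(-18.7), np.float64(18.1))
-12 (np.float64(-18.9), np.float64(21.3))
-8 (np.float64(-19.2), np.float64(21.1))
-4 (np.float64(-18.1), np.float64(16.6))
0 (np.float64(-11.5), np.float64(13.1))
4 (np.float64(-11.7), np.float64(10.6))
8 (np.float64(-12.0), np.float64(11.6))
12 (np.float64(-10.9), np.float64(11.4))
16 (np.float64(-12.2), np.float64(13.4))
20 (np.float64(-12.4), np.float64(9.9))
24 (np.float64(-10.4), np.float64(13.2))
scene [  8   6  30  22 350] [190.78    256.46857]
on17 [ 593.5380921  -140.92424917   17.        ]
spare [ 492.31060402 -277.40526912   11.        ]
[508.55315758 204.69560813 134.        ]
(array([509.38817481, 204.96513787, 126.9075621 ]), np.float64(1.9424329761408723))
```

View pics/crop1.png

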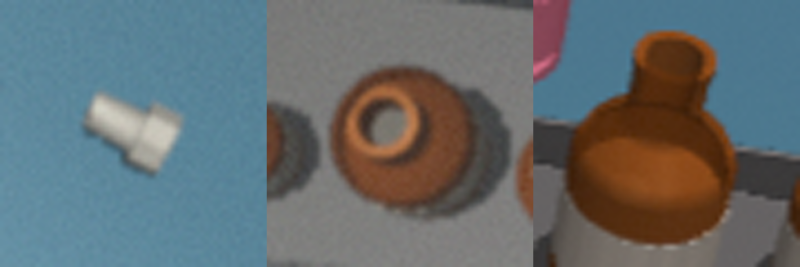

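The crops show the white octagonal-headed stopper with its plug pointing up and left, and the open amber bottle with its mouth at about (184,214) in top and (378.5,197.5) in scene. The triangulated mouth is about (508.5, 204.5, 134), which matches 4+130. Next I'll write a small row planner and go above the stopper.

```bash
cat >> h.py <<'E'
def plan(tp,tR,n=None,smax=34):
    s,p,r=st(); tp=np.array(tp,float); rv=(r.inv()*tR).as_rotvec(degrees=True); d=tp-p
    n=n or int(max(np.ceil(np.linalg.norm(d)/smax),np.ceil(np.abs(rv).max()/4.6),1))
    print('dist',d.round(1),'rotvec',rv.round(1),'n',n)
    q=r; rows=[]
    for k in range(n):
        rows.append(list(np.r_[q.inv().apply(d/n)/40,rv/n/5].round(2)+0.)); q=q*R.from_rotvec(rv/n,degrees=True)
    for i in range(0,n,8): print([[float(x) for x in w] for w in rows[i:i+8]])
def frame(jaw_deg,tilt):  # jaw x at world angle, tool y down, then turned by tilt about tool x
    a=np.radians(jaw_deg); x=np.array([np.cos(a),np.sin(a),0]);y=np.array([0,0,-1.])
    return R.from_matrix(np.stack([x,y,np.cross(x,y)],1))*R.from_rotvec([tilt,0,0],degrees=True)
E
python3 - <<'E'
from h import *
plan([598,-140,190],frame(-23.7,0),27)
E
```

```text
dist [ 387.1 -754.2  -40.5] rotvec [ 0.1 94.7 -0.1] n 27
[[-0.54, 0.04, -0.57, 0.0, 0.7, 0.0], [-0.51, 0.04, -0.6, 0.0, 0.7, 0.0], [-0.47, 0.04, -0.63, 0.0, 0.7, 0.0], [-0.43, 0.04, -0.66, 0.0, 0.7, 0.0], [-0.39, 0.04, -0.68, 0.0, 0.7, 0.0], [-0.35, 0.04, -0.7, 0.0, 0.7, 0.0], [-0.3, 0.04, -0.72, 0.0, 0.7, 0.0], [-0.26, 0.04, -0.74, 0.0, 0.7, 0.0]]
[[-0.21, 0.04, -0.76, 0.0, 0.7, 0.0], [-0.17, 0.04, -0.77, 0.0, 0.7, 0.0], [-0.12, 0.04, -0.78, 0.0, 0.7, 0.0], [-0.07, 0.04, -0.78, 0.0, 0.7, 0.0], [-0.02, 0.04, -0.78, 0.0, 0.7, 0.0], [0.02, 0.04, -0.78, 0.0, 0.7, 0.0], [0.07, 0.04, -0.78, 0.0, 0.7, 0.0], [0.12, 0.04, -0.78, 0.0, 0.7, 0.0]]
[[0.17, 0.04, -0.77, 0.0, 0.7, 0.0], [0.21, 0.04, -0.76, 0.0, 0.7, 0.0], [0.26, 0.04, -0.74, 0.0, 0.7, 0.0], [0.3, 0.04, -0.72, 0.0, 0.7, 0.0], [0.35, 0.04, -0.7, 0.0, 0.7, 0.0], [0.39, 0.04, -0.68, 0.0, 0.7, 0.0], [0.43, 0.04, -0.66, 0.0, 0.7, 0.0], [0.47, 0.04, -0.63, 0.0, 0.7, 0.0]]
[[0.51, 0.04, -0.6, 0.0, 0.7, 0.0], [0.54, 0.04, -0.57, 0.0, 0.7, 0.0], [0.58, 0.04, -0.53, 0.0, 0.7, 0.0]]
```

Emit:
apply_moves:
  commands:
    - [[-0.54,0,-0.57,0,0.7,0],[-0.5,0,-0.6,0,0.7,0],[-0.47,0,-0.63,0,0.7,0],[-0.43,0,-0.66,0,0.7,0],[-0.39,0,-0.68,0,0.7,0],[-0.35,0,-0.7,0,0.7,0],[-0.3,0,-0.72,0,0.7,0],[-0.26,0,-0.74,0,0.7,0]]

```text
clock: 0.77
eef_pos: [321.4, 387.9, 225.4]
tool_rot: [-1.566, 0.006, 0.744]
force: [0.5, -0.3, 0.3]
width: 85.2
```

Emit:
apply_moves:
  commands:
    - [[-0.21,0,-0.76,0,0.7,0],[-0.17,0,-0.77,0,0.7,0],[-0.12,0,-0.78,0,0.7,0],[-0.07,0,-0.78,0,0.7,0],[-0.02,0,-0.78,0,0.7,0],[0.02,0,-0.78,0,0.7,0],[0.07,0,-0.78,0,0.7,0],[0.12,0,-0.78,0,0.7,0]]

```text
clock: 1.43
eef_pos: [434.6, 150.1, 223.9]
tool_rot: [-1.571, 0.011, 0.232]
force: [0.5, -0.1, -0.2]
width: 85.5
```

Run:
```python
from h import *
s,p,r=st();print(s['clock'],p,s['qpos'].round(2))
plan([598,-140,170],frame(-23.7,0))
```

```text
1.4333 [434.5633184  150.08401777 223.85866089] [-0.65  0.39  0.35  2.03 -0.19  0.76  0.05]
dist [ 163.4 -290.1  -53.9] rotvec [ 0.2 37.  -0.6] n 10
[[0.23, 0.13, -0.8, 0.0, 0.74, -0.01], [0.28, 0.13, -0.78, 0.0, 0.74, -0.01], [0.33, 0.13, -0.76, 0.0, 0.74, -0.01], [0.38, 0.13, -0.74, 0.0, 0.74, -0.01], [0.43, 0.13, -0.71, 0.0, 0.74, -0.01], [0.47, 0.13, -0.69, 0.0, 0.74, -0.01], [0.52, 0.13, -0.65, 0.0, 0.74, -0.01], [0.56, 0.13, -0.62, 0.0, 0.74, -0.01]]
[[0.6, 0.13, -0.58, 0.0, 0.74, -0.01], [0.63, 0.13, -0.54, 0.0, 0.74, -0.01]]
```

Emit:
apply_moves:
  commands:
    - [[0.23,0.13,-0.8,0,0.74,0],[0.28,0.13,-0.78,0,0.74,0],[0.33,0.13,-0.76,0,0.74,0],[0.38,0.13,-0.74,0,0.74,0],[0.43,0.13,-0.71,0,0.74,0],[0.47,0.13,-0.69,0,0.74,0],[0.52,0.13,-0.65,0,0.74,0],[0.56,0.13,-0.62,0,0.74,0]]

```text
clock: 2.1
eef_pos: [565.5, -94.3, 179.0]
tool_rot: [-1.574, 0.011, -0.309]
force: [0.3, -0.0, 1.0]
width: 85.8
```

Emit:
apply_moves:
  commands:
    - [[0.6,0.13,-0.58,0,0.74,0],[0.63,0.13,-0.54,0,0.74,0],[0,0,0,0,0,0],[0,0,0,0,0,0]]

```text
clock: 2.43
eef_pos: [598.2, -165.4, 164.7]
tool_rot: [-1.582, 0.01, -0.456]
force: [0.3, 0.4, 0.1]
width: 85.3
```

Run:
```python
from h import *
s,p,r=st();print(s['clock'],p,s['tool_rot'],s['qpos'].round(2))
d=snap('wrist','w1'); print(ray(d,280,210)); print(proj(d,[[597,-138,17],p]))
```

```text
2.4333 [ 598.18950727 -165.39402953  164.69958318] [-1.58224559  0.00991226 -0.45581413] [-0.07  0.72  0.48  1.67 -0.4   0.87  0.12]
(array([638.73196065, -89.59505058, 305.92574332]), array([-0.13941984, -0.27696667, -0.95106372]))
[[262.20652628 173.64943746]
 [274.33937008 290.95144737]]
```

View pics/w1.png

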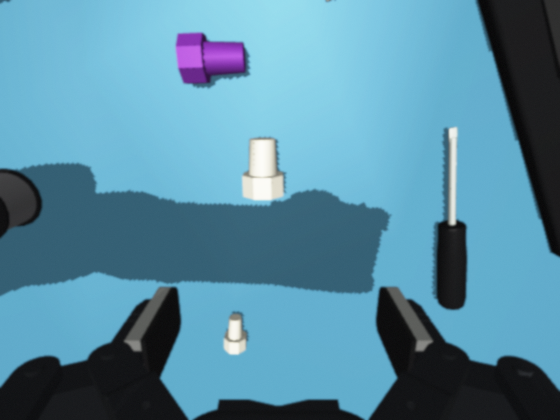

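The wrist view shows the stopper upright, head at (263,186) and plug end at (262,140), with the purple one at (210,58) and the spare at (235,335). Next I'll measure its axis.

Run:
```python
from h import *
d=ld('w1'); im=d['image'][125:212,225:305]; h=cv2.cvtColor(im,cv2.COLOR_RGB2HSV)
m=((h[...,1]<70)&(h[...,2]>120)).astype(np.uint8)
n,l,s,c=cv2.connectedComponentsWithStats(m); k=1+s[1:,4].argmax(); print(s[k])
rows={}
for v in range(m.shape[0]):
    x=np.nonzero(l[v]==k)[0]
    if len(x): rows[v+125]=(x.min()+225,x.max()+226)
A=[];
for v,(a,b) in rows.items():
    w=np.linalg.norm(onz(d,a,v,17)-onz(d,b,v,17)); 
    if v%3==0: print(v,a,b,round(w,1),onz(d,(a+b)/2,v,17).round(1)[:2])
    A.append((v,onz(d,(a+b)/2,v,17)[:2],w))
pl=np.array([q[1] for q in A if 18<q[2]<26]); hd=np.array([q[1] for q in A if q[2]>32])
print('plug',pl[0],pl[-1],'head mean',hd.mean(0)); v=pl[:len(pl)//2].mean(0)-hd.mean(0); print('angle',np.degrees(np.arctan2(v[1],v[0])))
```

```text
[  17   12   42   64 2086]
138 251 274 18.9 [ 610.6 -111.7]
141 249 276 22.2 [ 609.6 -113.9]
144 249 276 22.3 [ 608.5 -116. ]
147 249 276 22.3 [ 607.3 -118.2]
150 249 276 22.4 [ 606.2 -120.4]
153 249 277 23.3 [ 605.5 -122.8]
156 249 277 23.4 [ 604.4 -125. ]
159 249 277 23.4 [ 603.2 -127.2]
162 249 277 23.5 [ 602.1 -129.5]
165 249 277 23.6 [ 600.9 -131.7]
168 249 277 23.6 [ 599.8 -134. ]
171 247 281 28.8 [ 599.4 -136.6]
174 243 283 34.0 [ 597.5 -138.6]
177 242 284 35.8 [ 596.3 -140.9]
180 242 284 35.9 [ 595.1 -143.2]
183 242 284 36.0 [ 593.9 -145.5]
186 242 284 36.1 [ 592.7 -147.9]
189 242 284 36.2 [ 591.5 -150.2]
192 242 284 36.3 [ 590.3 -152.6]
195 242 284 36.4 [ 589.1 -155. ]
198 247 278 26.9 [ 587.5 -157.2]
plug [ 610.64903449 -111.6963197 ] [ 587.09192043 -158.04273454] head mean [ 593.34185567 -146.76392289]
angle 63.780386346530086
```

```bash
cat >> h.py <<'E'
def tcp_for(G,F,L): return np.array(G,float)+L*F.as_matrix()[:,1]
E
python3 - <<'E'
from h import *
F=frame(-26,35); print(F.as_matrix().round(3))
plan(tcp_for([594,-146.4,17],F,-67),F)
E
```

```text
[[ 0.899  0.251  0.359]
 [-0.438  0.516  0.736]
 [ 0.    -0.819  0.574]]
dist [-20.8 -14.9 -93. ] rotvec [35.7 -0.3 -0.5] n 8
[[-0.04, 0.29, -0.07, 0.89, -0.01, -0.01], [-0.04, 0.29, -0.09, 0.89, -0.01, -0.01], [-0.04, 0.28, -0.11, 0.89, -0.01, -0.01], [-0.04, 0.27, -0.13, 0.89, -0.01, -0.01], [-0.04, 0.26, -0.15, 0.89, -0.01, -0.01], [-0.04, 0.24, -0.17, 0.89, -0.01, -0.01], [-0.04, 0.23, -0.19, 0.89, -0.01, -0.01], [-0.04, 0.21, -0.21, 0.89, -0.01, -0.01]]
```

Emit:
apply_moves:
  commands:
    - [[-0.04,0.29,-0.07,0.89,0,0],[-0.04,0.29,-0.09,0.89,0,0],[-0.04,0.28,-0.11,0.89,0,0],[-0.04,0.27,-0.13,0.89,0,0],[-0.04,0.26,-0.15,0.89,0,0],[-0.04,0.24,-0.17,0.89,0,0],[-0.04,0.23,-0.19,0.89,0,0],[-0.04,0.21,-0.21,0.89,0,0]]
  claw: 62

```text
clock: 3.15
eef_pos: [583.8, -158.8, 76.7]
tool_rot: [-0.929, -0.006, -0.422]
force: [0.4, 0.2, -0.4]
width: 62.0
```

Emit:
apply_moves:
  commands:
    - [[0,0,0,0,0,0],[0,0,0,0,0,0]]

```text
clock: 3.32
eef_pos: [579.3, -161.7, 72.7]
tool_rot: [-0.929, 0.002, -0.429]
force: [0.3, 1.2, 0.8]
width: 62.2
```

Run:
```python
from h import *
s,p,r=st();print(s['clock'],p,s['qpos'].round(2),s['width'])
F=frame(-26,35)
plan(tcp_for([594,-146.4,17],F,13),F,5)
```

```text
3.3167 [ 579.31968296 -161.71936716   72.69094125] [ 0.61  0.88 -0.06  1.79 -0.88  0.8   0.87] 62.16529298713892
dist [ 17.9  22.  -66.3] rotvec [-1.8  1.1 -0.9] n 5
[[0.04, 0.35, -0.09, -0.07, 0.04, -0.04], [0.04, 0.35, -0.09, -0.07, 0.04, -0.04], [0.03, 0.35, -0.08, -0.07, 0.04, -0.04], [0.03, 0.35, -0.08, -0.07, 0.04, -0.04], [0.03, 0.35, -0.08, -0.07, 0.04, -0.04]]
```

Run:
```python
from h import *
F=frame(-26,35)
plan(tcp_for([594,-146.4,17],F,-47),F,3)
```

```text
dist [  2.9  -8.9 -17.2] rotvec [-1.8  1.1 -0.9] n 3
[[0.05, 0.08, -0.13, -0.12, 0.07, -0.06], [0.05, 0.08, -0.13, -0.12, 0.07, -0.06], [0.05, 0.08, -0.13, -0.12, 0.07, -0.06]]
```

Emit:
apply_moves:
  commands:
    - [[0.05,0.08,-0.13,-0.12,0.07,-0.06],[0.05,0.08,-0.13,-0.12,0.07,-0.06],[0.05,0.08,-0.13,-0.12,0.07,-0.06],[0,0,0,0,0,0]]

```text
clock: 3.65
eef_pos: [585.3, -165.6, 58.4]
tool_rot: [-0.967, -0.005, -0.445]
force: [-0.6, 0.5, -0.9]
width: 62.1
```

Run:
```python
from h import *
F=frame(-26,35)
s,p,r=st();print(p)
plan(tcp_for([594,-146.4,17],F,-20),F,3)
d=snap('wrist','w2'); print(proj(d,[594,-146.4,17]))
```

```text
[ 585.26251061 -165.61280209   58.36783277]
dist [  3.7   8.9 -25. ] rotvec [ 0.4  0.6 -0. ] n 3
[[-0.01, 0.22, -0.05, 0.03, 0.04, 0.0], [-0.01, 0.22, -0.05, 0.03, 0.04, 0.0], [0.0, 0.22, -0.05, 0.03, 0.04, 0.0]]
[[274.17275525 259.67681143]]
```

View pics/w2.png

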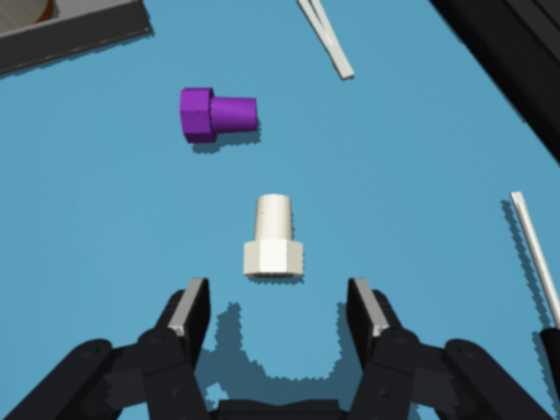

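The head at (273,258) matches the predicted (274,260), and it is centred between the pads. Going in.

Emit:
apply_moves:
  commands:
    - [[0,0.22,-0.05,0.03,0.04,0],[0,0.22,-0.05,0.03,0.04,0],[0,0.22,-0.05,0.03,0.04,0],[0,0,0,0,0,0]]

```text
clock: 4.03
eef_pos: [592.5, -152.4, 33.4]
tool_rot: [-0.958, -0.003, -0.448]
force: [0.0, 0.9, -0.1]
width: 62.0
```

Run:
```python
from h import *
F=frame(-26,35)
s,p,r=st();print(p)
plan(tcp_for([594,-146.4,17],F,12),F,4)
```

```text
[ 592.48371699 -152.35036446   33.43930275]
dist [  4.5  12.1 -26.3] rotvec [-0.1  0.3 -0.1] n 4
[[-0.01, 0.18, -0.03, -0.01, 0.02, 0.0], [-0.01, 0.18, -0.03, -0.01, 0.02, 0.0], [-0.01, 0.18, -0.03, -0.01, 0.02, 0.0], [-0.01, 0.18, -0.03, -0.01, 0.02, 0.0]]
```

Emit:
apply_moves:
  commands:
    - [[-0.01,0.18,-0.03,0,0.02,0],[-0.01,0.18,-0.03,0,0.02,0],[-0.01,0.18,-0.03,0,0.02,0],[-0.01,0.16,-0.03,0,0,0],[0,0,0,0,0,0],[0,0,0,0,0,0]]

```text
clock: 4.53
eef_pos: [595.9, -138.9, 3.1]
tool_rot: [-0.957, 0.004, -0.454]
force: [0.4, 0.9, -0.0]
width: 61.8
```

Run:
```python
from h import *
F=frame(-26,35)
s,p,r=st();print(p,s['force'])
plan(tcp_for([594,-146.4,17],F,12.5),F,1)
```

```text
[ 595.85201621 -138.91689524    3.14041423] [ 0.36687108  0.87705523 -0.02332245]
dist [ 1.3 -1.   3.6] rotvec [-0.2 -0.1 -0.2] n 1
[[0.04, -0.08, 0.04, -0.03, -0.03, -0.04]]
```

Emit:
apply_moves:
  commands:
    - [[0.02,-0.08,0.03,0,0,0],[0,0,0,0,0,0]]

```text
clock: 4.7
eef_pos: [596.1, -140.2, 6.5]
tool_rot: [-0.957, 0.005, -0.454]
force: [0.3, 0.1, -0.5]
width: 62.2
```

Emit:
apply_moves:
  commands:
    - [[0,0,0,0,0,0],[0,0,0,0,0,0],[0,0,0,0,0,0],[0,0,0,0,0,0],[0,0,0,0,0,0],[0,0,0,0,0,0]]
  claw: 0

```text
clock: 5.2
eef_pos: [597.0, -142.0, 8.3]
tool_rot: [-0.958, 0.001, -0.455]
force: [0.7, -0.5, -0.4]
width: 32.6
```

Run:
```python
from h import *
s,p,r=st();print(s['clock'],p,s['force'],s['width'],s['tool_rot'])
x=p-np.array([594,-146.4,17]); print(r.inv().apply(x))
plan(p+[0,0,100],r,4)
```

```text
5.2 [ 596.95054976 -142.00220722    8.27986521] [ 0.66973243 -0.47823032 -0.41261432] 32.56557310219058 [-9.58253544e-01  9.52728354e-04 -4.55422286e-01]
[ 0.72379146 10.15110249 -0.71994442]
dist [  0.   0. 100.] rotvec [0. 0. 0.] n 4
[[0.0, -0.51, 0.36, 0.0, 0.0, 0.0], [0.0, -0.51, 0.36, 0.0, 0.0, 0.0], [0.0, -0.51, 0.36, 0.0, 0.0, 0.0], [0.0, -0.51, 0.36, 0.0, 0.0, 0.0]]
```

Emit:
apply_moves:
  commands:
    - [[0,-0.51,0.36,0,0,0],[0,-0.51,0.36,0,0,0],[0,-0.51,0.36,0,0,0],[0,-0.51,0.36,0,0,0],[0,-0.51,0.36,0,0,0],[0,-0.51,0.36,0,0,0],[0,-0.51,0.36,0,0,0],[0,-0.51,0.36,0,0,0]]

```text
clock: 5.87
eef_pos: [593.2, -139.8, 209.0]
tool_rot: [-0.959, 0.017, -0.456]
force: [1.0, 0.6, -0.4]
width: 32.7
```

Run:
```python
from h import *
F=frame(0,-55); s,p,r=st();print(s['clock'],p,s['width'],s['qpos'].round(2))
plan(tcp_for([508.5,204.5,215],F,10),F,24)
```

```text
5.8667 [ 593.17594435 -139.77571828  208.973573  ] 32.71178001511748 [ 0.5   0.66  0.03  1.74 -0.79  0.98  0.6 ]
dist [-8.470e+01  3.361e+02  3.000e-01] rotvec [-88.6 -28.3  -6.1] n 24
[[-0.23, 0.16, 0.22, -0.74, -0.24, -0.05], [-0.23, 0.15, 0.24, -0.74, -0.24, -0.05], [-0.22, 0.13, 0.25, -0.74, -0.24, -0.05], [-0.22, 0.11, 0.26, -0.74, -0.24, -0.05], [-0.21, 0.09, 0.27, -0.74, -0.24, -0.05], [-0.21, 0.07, 0.28, -0.74, -0.24, -0.05], [-0.2, 0.05, 0.29, -0.74, -0.24, -0.05], [-0.2, 0.03, 0.3, -0.74, -0.24, -0.05]]
[[-0.19, 0.01, 0.31, -0.74, -0.24, -0.05], [-0.19, -0.01, 0.31, -0.74, -0.24, -0.05], [-0.18, -0.03, 0.31, -0.74, -0.24, -0.05], [-0.17, -0.05, 0.31, -0.74, -0.24, -0.05], [-0.17, -0.07, 0.31, -0.74, -0.24, -0.05], [-0.16, -0.09, 0.31, -0.74, -0.24, -0.05], [-0.15, -0.11, 0.31, -0.74, -0.24, -0.05], [-0.15, -0.13, 0.3, -0.74, -0.24, -0.05]]
[[-0.14, -0.15, 0.3, -0.74, -0.24, -0.05], [-0.13, -0.17, 0.29, -0.74, -0.24, -0.05], [-0.12, -0.19, 0.28, -0.74, -0.24, -0.05], [-0.12, -0.21, 0.27, -0.74, -0.24, -0.05], [-0.11, -0.23, 0.26, -0.74, -0.24, -0.05], [-0.11, -0.24, 0.25, -0.74, -0.24, -0.05], [-0.1, -0.26, 0.23, -0.74, -0.24, -0.05], [-0.09, -0.27, 0.22, -0.74, -0.24, -0.05]]
```

Emit:
apply_moves:
  commands:
    - [[-0.23,0.16,0.22,-0.74,-0.24,-0.05],[-0.23,0.15,0.24,-0.74,-0.24,-0.05],[-0.22,0.13,0.25,-0.74,-0.24,-0.05],[-0.22,0.11,0.26,-0.74,-0.24,-0.05],[-0.21,0.09,0.27,-0.74,-0.24,-0.05],[-0.21,0.07,0.28,-0.74,-0.24,-0.05],[-0.2,0.05,0.29,-0.74,-0.24,-0.05],[-0.2,0.03,0.3,-0.74,-0.24,-0.05]]

```text
clock: 6.53
eef_pos: [567.3, -36.9, 215.0]
tool_rot: [-1.505, -0.092, -0.324]
force: [1.0, -0.1, -0.6]
width: 32.3
```

Emit:
apply_moves:
  commands:
    - [[-0.19,0.01,0.31,-0.74,-0.24,-0.05],[-0.19,-0.01,0.31,-0.74,-0.24,-0.05],[-0.18,-0.03,0.31,-0.74,-0.24,-0.05],[-0.17,-0.05,0.31,-0.74,-0.24,-0.05],[-0.17,-0.07,0.31,-0.74,-0.24,-0.05],[-0.16,-0.09,0.31,-0.74,-0.24,-0.05],[-0.15,-0.11,0.31,-0.74,-0.24,-0.05],[-0.15,-0.13,0.3,-0.74,-0.24,-0.05]]

```text
clock: 7.2
eef_pos: [537.3, 84.0, 214.2]
tool_rot: [-2.06, -0.098, -0.143]
force: [1.3, 0.6, -0.4]
width: 32.8
```

Run:
```python
from h import *
F=frame(0,-55); s,p,r=st();print(s['clock'],p,s['width'],s['qpos'].round(2))
plan(tcp_for([508.5,204.5,215],F,10),F,8)
```

```text
7.2 [537.30108764  84.01648486 214.17221577] 32.80216635901703 [-0.89  0.7   0.65  1.77  0.09  0.93 -0.55]
dist [-28.8 112.3  -4.9] rotvec [-26.5  -9.9  -1.2] n 8
[[-0.14, -0.16, 0.3, -0.66, -0.25, -0.03], [-0.13, -0.17, 0.29, -0.66, -0.25, -0.03], [-0.13, -0.19, 0.28, -0.66, -0.25, -0.03], [-0.12, -0.21, 0.27, -0.66, -0.25, -0.03], [-0.11, -0.22, 0.26, -0.66, -0.25, -0.03], [-0.11, -0.24, 0.25, -0.66, -0.25, -0.03], [-0.1, -0.25, 0.24, -0.66, -0.25, -0.03], [-0.1, -0.27, 0.23, -0.66, -0.25, -0.03]]
```

Emit:
apply_moves:
  commands:
    - [[-0.14,-0.16,0.3,-0.66,-0.25,-0.03],[-0.13,-0.17,0.29,-0.66,-0.25,-0.03],[-0.13,-0.19,0.28,-0.66,-0.25,-0.03],[-0.12,-0.21,0.27,-0.66,-0.25,-0.03],[-0.11,-0.22,0.26,-0.66,-0.25,-0.03],[-0.11,-0.24,0.25,-0.66,-0.25,-0.03],[-0.1,-0.25,0.24,-0.66,-0.25,-0.03],[-0.1,-0.27,0.23,-0.66,-0.25,-0.03]]

```text
clock: 7.87
eef_pos: [503.5, 208.6, 206.9]
tool_rot: [-2.548, 0.009, 0.015]
force: [0.3, 0.2, 0.5]
width: 32.6
```

Emit:
apply_moves:
  commands:
    - [[0,0,0,0,0,0],[0,0,0,0,0,0]]

```text
clock: 8.03
eef_pos: [501.1, 215.3, 201.3]
tool_rot: [-2.549, 0.016, 0.026]
force: [0.0, -1.1, 0.6]
width: 32.3
```

Run:
```python
from h import *
F=frame(0,-55); s,p,r=st();print(s['clock'],p,s['width'],s['qpos'].round(2))
plan(tcp_for([508.5,204.5,205],F,10),F)
a=snap('scene','s1');b=snap('top','t1');w=snap('wrist','w3')
G=p+r.apply([-.7,-10.1,.7]); T=p+r.apply(np.array([-.7,-10.1,.7])+38*R.from_rotvec([-35,0,0],degrees=True).apply([0,0,1])); print(G,T)
for d in(a,b,w): print(proj(d,[G,T,[508.5,204.5,134]]).round(1).tolist())
def cr(d,x,y,h=50): return cv2.resize(d['image'][y-h:y+h,x-h:x+h],(400,400),interpolation=cv2.INTER_CUBIC)
cv2.imwrite('pics/c2.png',np.hstack([cr(a,378,185),cr(b,184,214)])[:,:,::-1])
```

```text
8.0333 [501.09767213 215.3049169  201.28338086] 32.28141742871379 [-1.17  1.03  0.66  1.47  0.22  1.39 -0.67]
dist [  7.4 -19.   -2. ] rotvec [1.  1.6 0.7] n 1
[[0.17, 0.42, -0.23, 0.21, 0.32, 0.14]]
[500.25085597 224.05269922 206.3577485 ] [499.67117134 223.35895932 168.36850409]
[[396.7, 162.4], [392.0, 179.7], [378.4, 196.7]]
[[167.2, 213.2], [171.6, 216.0], [184.1, 214.0]]
[[272.6, 299.8], [272.9, 216.8], [289.8, 165.9]]
```

View pics/c2.png

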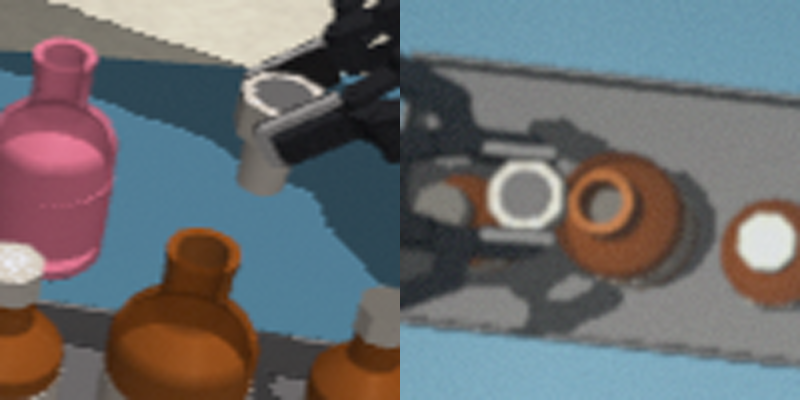

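View pics/w3.png

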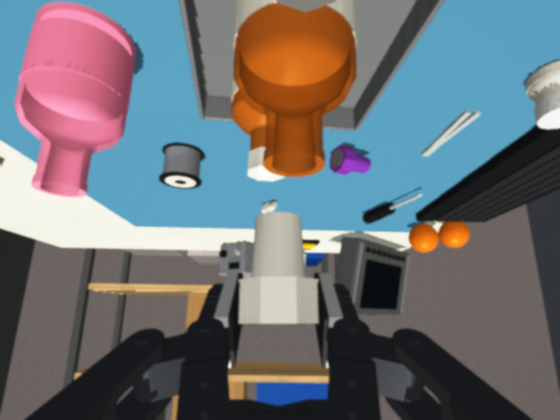

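The stopper hangs plug-down in the pads: tip at about (277,217) in wrist, mouth rim at about (297,160). Next I'll move over the mouth.

Emit:
apply_moves:
  commands:
    - [[0.08,0.2,-0.11,0.1,0.16,0.07],[0.08,0.2,-0.11,0.1,0.16,0.07],[0,0,0,0,0,0],[0,0,0,0,0,0]]

```text
clock: 8.52
eef_pos: [509.7, 189.1, 203.7]
tool_rot: [-2.526, -0.007, -0.014]
force: [-0.9, 0.2, -0.1]
width: 32.6
```

```bash
cat >> h.py <<'E'
OFF=np.array([0,-10.1,.7]); AX=R.from_rotvec([-35,0,0],degrees=True).apply([0,0,1])  # head centre, plug direction in tool frame
def stop():
    s,p,r=st(); return p+r.apply(OFF), p+r.apply(OFF+38*AX), r.apply(AX)
def toG(G,n,J=0,tilt=-55):
    F=frame(J,tilt); plan(np.array(G,float)-F.apply(OFF),F,n)
E
python3 - <<'E'
from h import *
s,p,r=st();print(s['clock'],p,[x.round(2) for x in stop()])
toG([509,204.5,183],3)
E
```

```text
8.5167 [509.70229524 189.11376231 203.72976871] [array([509.79, 197.77, 208.99]), array([510.05, 197.93, 170.99]), array([ 0.01,  0.  , -1.  ])]
dist [ -0.7   6.7 -25.9] rotvec [-0.3 -0.8 -0.4] n 3
[[-0.01, 0.08, 0.21, -0.02, -0.05, -0.03], [-0.01, 0.08, 0.21, -0.02, -0.05, -0.03], [-0.01, 0.08, 0.21, -0.02, -0.05, -0.03]]
```

Emit:
apply_moves:
  commands:
    - [[0,0.08,0.2,0,-0.05,0],[0,0.08,0.2,0,-0.05,0],[0,0.08,0.2,0,-0.05,0],[0,0,0,0,0,0],[0,0,0,0,0,0]]

```text
clock: 8.93
eef_pos: [510.3, 194.4, 176.2]
tool_rot: [-2.524, 0.004, -0.009]
force: [0.2, 0.4, -0.6]
width: 32.3
```

Run:
```python
from h import *
s,p,r=st();print(s['clock'],p)
G,T,A=stop(); print(G,T,A)
a=snap('scene','s2');b=snap('top','t2');w=snap('wrist','w4')
for d in(a,b,w): print(proj(d,[G+9*-A*1,T,[508.5,204.5,134]]).round(1).tolist())
def cr(d,x,y,h,s): return cv2.resize(d['image'][y-h:y+h,x-h:x+h],(s,s),interpolation=cv2.INTER_CUBIC)
cv2.imwrite('pics/c3.png',np.hstack([cr(a,378,190,35,400),cr(w,280,210,80,400)])[:,:,::-1])
```

```text
8.9333 [510.25743797 194.39818975 176.23334005]
[510.35649013 203.03934258 181.50787002] [510.18882477 203.28161692 143.50901225] [-0.00441225  0.00637564 -0.99996994]
[[383.2, 172.4], [378.7, 193.2], [378.4, 196.7]]
[[180.0, 209.4], [183.9, 212.6], [184.1, 214.0]]
[[274.0, 321.4], [274.2, 217.3], [270.8, 197.4]]
```

View pics/c3.png

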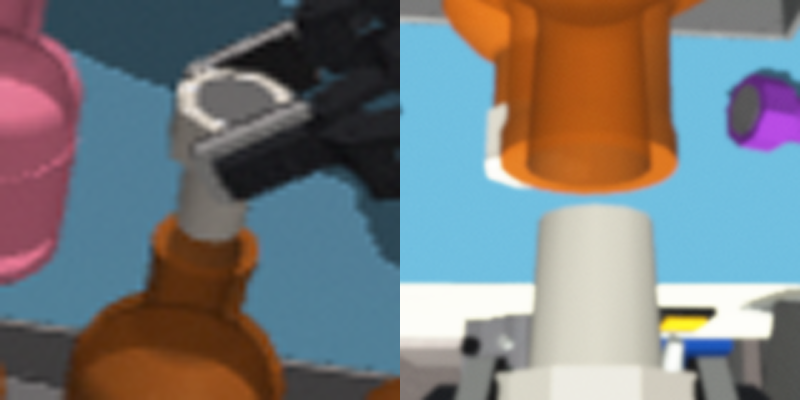

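The wrist crop puts the plug tip about 1.5 mm to +x of the bore centre (597 against 590 crop px, as predicted). The scene crop shows y aligned within about 1 mm. Next I'll correct x by −1.7 mm and lower, watching the force.

Run:
```python
from h import *
toG([508.5,203.5,171],3)
```

```text
dist [ -1.8   0.4 -11. ] rotvec [-0.4 -0.1 -0.5] n 3
[[-0.01, 0.05, 0.08, -0.03, -0.01, -0.04], [-0.01, 0.05, 0.08, -0.03, -0.01, -0.04], [-0.01, 0.05, 0.08, -0.03, -0.01, -0.04]]
```

Emit:
apply_moves:
  commands:
    - [[-0.02,0.05,0.07,0,0,-0.04],[-0.02,0.05,0.07,0,0,-0.04],[-0.01,0.05,0.07,0,0,-0.04],[0,0,0,0,0,0],[0,0,0,0,0,0]]

```text
clock: 9.5
eef_pos: [508.1, 194.8, 166.0]
tool_rot: [-2.524, -0.004, 0.001]
force: [-0.1, 0.2, 0.1]
width: 32.6
```

Run:
```python
from h import *
s,p,r=st();print(s['clock'],s['force'],[x.round(2) for x in stop()])
toG([508.5,203.5,164],3)
```

```text
9.5 [-0.12303995  0.24755097  0.0546903 ] [array([508.1 , 203.41, 171.28]), array([508.24, 203.68, 133.28]), array([ 0.  ,  0.01, -1.  ])]
dist [ 0.4  0.1 -7.2] rotvec [-0.4 -0.1  0.2] n 3
[[0.0, 0.03, 0.05, -0.03, -0.01, 0.01], [0.0, 0.03, 0.05, -0.03, -0.01, 0.01], [0.0, 0.03, 0.05, -0.03, -0.01, 0.01]]
```

Emit:
apply_moves:
  commands:
    - [[0,0.03,0.05,0,0,0],[0,0.03,0.05,0,0,0],[0,0.03,0.05,0,0,0],[0,0,0,0,0,0]]

```text
clock: 9.83
eef_pos: [508.2, 195.5, 158.5]
tool_rot: [-2.523, -0.004, 0.001]
force: [0.3, 0.6, 0.3]
width: 32.5
```

Run:
```python
from h import *
s,p,r=st();print(s['clock'],s['force'],[x.round(2) for x in stop()])
w=snap('wrist','w5');cv2.imwrite('pics/c4.png',cv2.resize(w['image'][120:320,180:380],(500,500),interpolation=cv2.INTER_CUBIC)[:,:,::-1])
toG([508.5,203.7,154],4)
```

```text
9.8333 [0.31511522 0.59580805 0.29952227] [array([508.18, 204.17, 163.74]), array([508.34, 204.46, 125.74]), array([ 0.  ,  0.01, -1.  ])]
dist [ 0.2 -0.4 -9.9] rotvec [-0.4 -0.2  0.2] n 4
[[0.0, 0.04, 0.05, -0.02, -0.01, 0.01], [0.0, 0.04, 0.05, -0.02, -0.01, 0.01], [0.0, 0.04, 0.05, -0.02, -0.01, 0.01], [0.0, 0.04, 0.05, -0.02, -0.01, 0.01]]
```

View pics/c4.png

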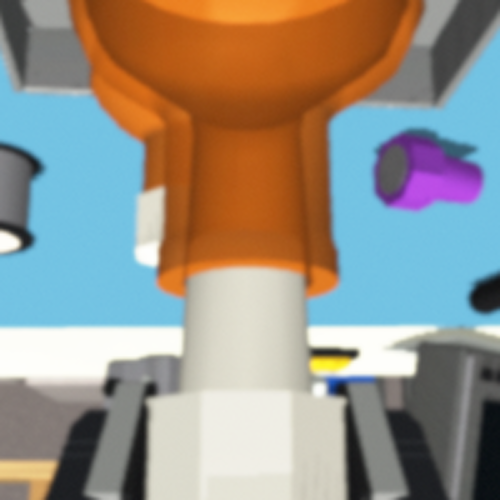

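The plug is in the bore, centred (plug 246 against rim 247 crop px), tip 8 mm below the rim with no force. Lowering further.

Emit:
apply_moves:
  commands:
    - [[0,0.03,0.05,0,0,0],[0,0.03,0.05,0,0,0],[0,0.03,0.05,0,0,0],[0,0,0,0,0,0]]

```text
clock: 10.22
eef_pos: [508.6, 195.8, 151.3]
tool_rot: [-2.524, -0.005, 0.001]
force: [0.5, 0.2, 0.2]
width: 32.6
```

Run:
```python
from h import *
s,p,r=st();print(s['clock'],s['force'],[x.round(2) for x in stop()])
toG([508.5,203.7,149],3)
```

```text
10.2167 [0.53318702 0.20239749 0.19620894] [array([508.54, 204.4 , 156.62]), array([508.72, 204.67, 118.62]), array([ 0.  ,  0.01, -1.  ])]
dist [-0.1 -0.7 -7.6] rotvec [-0.4 -0.2  0.2] n 3
[[0.0, 0.04, 0.05, -0.03, -0.01, 0.01], [0.0, 0.04, 0.05, -0.03, -0.01, 0.01], [0.0, 0.04, 0.05, -0.03, -0.01, 0.01]]
```

Emit:
apply_moves:
  commands:
    - [[0,0.04,0.04,0,0,0],[0,0.04,0.04,0,0,0],[0,0,0,0,0,0],[0,0,0,0,0,0]]

```text
clock: 10.55
eef_pos: [508.6, 195.0, 146.1]
tool_rot: [-2.524, -0.005, 0.001]
force: [-0.3, -0.6, 0.2]
width: 32.7
```

Run:
```python
from h import *
s,p,r=st();print(s['clock'],s['force'],[x.round(2) for x in stop()])
toG([508.5,203.7,149],1)
```

```text
10.55 [-0.32334475 -0.5571654   0.18006743] [array([508.55, 203.63, 151.41]), array([508.72, 203.9 , 113.41]), array([ 0.  ,  0.01, -1.  ])]
dist [-0.1  0.  -2.3] rotvec [-0.4 -0.2  0.2] n 1
[[0.0, 0.03, 0.05, -0.08, -0.04, 0.04]]
```

Emit:
apply_moves:
  commands:
    - [[0,0.02,0.03,0,0,0],[0,0,0,0,0,0]]

```text
clock: 10.72
eef_pos: [508.6, 195.1, 144.6]
tool_rot: [-2.523, -0.005, 0.001]
force: [-0.5, 0.1, -0.3]
width: 32.3
```

Emit:
apply_moves:
  commands:
    - [[0,0.01,0.02,0,0,0],[0,0,0,0,0,0]]

```text
clock: 10.88
eef_pos: [508.6, 195.2, 143.6]
tool_rot: [-2.523, -0.005, 0.001]
force: [-0.8, -0.3, 0.5]
width: 32.5
```

Run:
```python
from h import *
s,p,r=st();print(s['clock'],s['force'],[x.round(2) for x in stop()])
```

```text
10.8833 [-0.82058281 -0.25446547  0.47903792] [array([508.57, 203.88, 148.91]), array([508.75, 204.16, 110.91]), array([ 0.  ,  0.01, -1.  ])]
```

Emit:
apply_moves:
  commands:
    - [[0,0.01,0.01,0,0,0],[0,0,0,0,0,0]]

```text
clock: 11.05
eef_pos: [508.6, 195.2, 143.1]
tool_rot: [-2.523, -0.005, 0.001]
force: [0.2, -0.6, 0.7]
width: 32.6
```

Emit:
apply_moves:
  commands:
    - [[0,0,0,0,0,0],[0,0,0,0,0,0],[0,0,0,0,0,0],[0,0,0,0,0,0]]
  claw: 60

```text
clock: 11.38
eef_pos: [508.7, 195.2, 143.3]
tool_rot: [-2.523, -0.005, 0.001]
force: [0.3, -0.4, 0.1]
width: 60.0
```

Run:
```python
from h import *
s,p,r=st();print(s['clock'],s['force'],s['width'],p)
F=frame(0,-55); plan(p-100*F.as_matrix()[:,1],F,4)
```

```text
11.3833 [ 0.267159   -0.44316826  0.07473074] 60.028993527243365 [508.74633603 195.17086282 143.25725209]
dist [ 0.  81.9 57.4] rotvec [-0.4 -0.2  0.2] n 4
[[0.0, -0.62, 0.0, -0.02, -0.01, 0.01], [0.0, -0.62, 0.0, -0.02, -0.01, 0.01], [0.0, -0.62, 0.0, -0.02, -0.01, 0.01], [0.0, -0.62, 0.0, -0.02, -0.01, 0.01]]
```

Emit:
apply_moves:
  commands:
    - [[0,-0.25,0,0,0,0],[0,-0.3,0,0,0,0],[0,-0.4,0,0,0,0],[0,-0.5,0,0,0,0],[0,-0.6,0,0,0,0],[0,-0.5,0,0,0,0]]

```text
clock: 11.88
eef_pos: [506.7, 279.1, 205.5]
tool_rot: [-2.529, -0.001, -0.005]
force: [0.7, 1.0, -0.4]
width: 60.0
```

Run:
```python
from h import *
a=snap('scene','s3');b=snap('top','t3');w=snap('wrist','w6')
s,p,r=st();print(s['clock'],s['force'],p)
def cr(d,x,y,h,s): return cv2.resize(d['image'][y-h:y+h,x-h:x+h],(s,s),interpolation=cv2.INTER_CUBIC)
q=proj(w,[508.5,204,150])[0].astype(int);print(q, proj(b,[508.5,204,157]),proj(a,[508.5,204,157]))
cv2.imwrite('pics/c5.png',np.hstack([cr(a,378,190,35,400),cr(w,280,max(100,min(320,q[1])),100,400)])[:,:,::-1])
F=frame(0,0); plan([508.5,204,220],F)
```

```text
12.0333 [-0.18893785  0.4856729  -0.41477734] [507.17167547 279.19705179 204.7961837 ]
[276 221] [[182.40541781 212.57062721]] [[380.32527467 186.85092609]]
dist [  1.3 -75.2  15.2] rotvec [54.8 -0.2  0. ] n 12
[[0.0, 0.11, -0.12, 0.91, 0.0, 0.0], [0.0, 0.1, -0.12, 0.91, 0.0, 0.0], [0.0, 0.09, -0.13, 0.91, 0.0, 0.0], [0.0, 0.08, -0.14, 0.91, 0.0, 0.0], [0.0, 0.07, -0.14, 0.91, 0.0, 0.0], [0.0, 0.06, -0.15, 0.91, 0.0, 0.0], [0.0, 0.04, -0.15, 0.91, 0.0, 0.0], [0.0, 0.03, -0.16, 0.91, 0.0, 0.0]]
[[0.0, 0.02, -0.16, 0.91, 0.0, 0.0], [0.0, 0.01, -0.16, 0.91, 0.0, 0.0], [0.0, -0.01, -0.16, 0.91, 0.0, 0.0], [0.0, -0.02, -0.16, 0.91, 0.0, 0.0]]
```

View pics/c5.png

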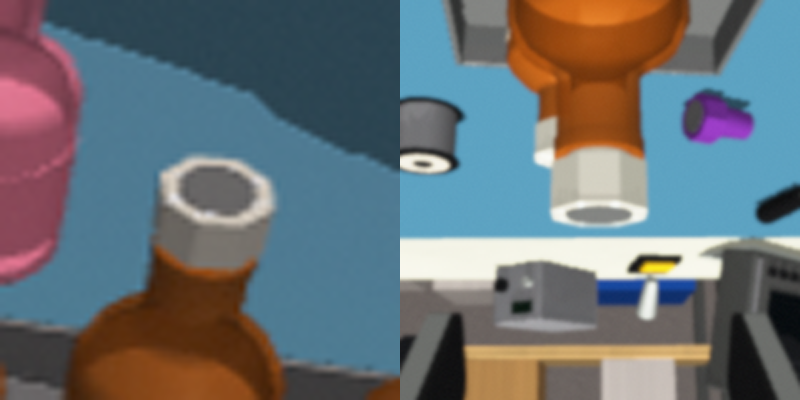

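The stopper stands upright in the neck, head centre at (381,188) in scene (predicted (380,187) for a shoulder about 5 mm above the rim). The bottle is standing. Next: close the fingers, turn the tool down, hover above and push.

Emit:
apply_moves:
  commands:
    - [[0,-0.1,-0.1,0.9,0,0],[0,0,-0.12,0.9,0,0],[0,0.09,-0.13,0.9,0,0],[0,0.08,-0.14,0.9,0,0],[0,0.07,-0.14,0.9,0,0],[0,0.06,-0.15,0.9,0,0],[0,0.03,-0.15,0.9,0,0],[0,0.0,-0.16,0.9,0,0]]
  claw: 0

```text
clock: 12.7
eef_pos: [500.6, 236.9, 213.4]
tool_rot: [-1.887, 0.009, -0.0]
force: [0.3, -0.1, 0.2]
width: -0.1
```

Run:
```python
from h import *
s,p,r=st();print(s['clock'],s['force'],p,s['width'])
plan([508.5,204,215],frame(0,0))
```

```text
12.7 [ 0.28973109 -0.10065742  0.23011178] [500.64539662 236.85462213 213.40285917] -0.0740673605287156
dist [  7.9 -32.9   1.6] rotvec [18.1  0.1 -0.5] n 4
[[0.05, 0.05, -0.2, 0.91, 0.0, -0.03], [0.05, 0.04, -0.2, 0.91, 0.0, -0.03], [0.05, 0.02, -0.2, 0.91, 0.0, -0.03], [0.05, 0.01, -0.21, 0.91, 0.0, -0.03]]
```

Emit:
apply_moves:
  commands:
    - [[0.05,0.03,-0.2,0.9,0,0],[0.05,0.03,-0.2,0.9,0,0],[0.05,0.02,-0.2,0.9,0,0],[0.05,0.01,-0.2,0.9,0,0],[0,0,0,0,0,0],[0,0,0,0,0,0]]

```text
clock: 13.2
eef_pos: [505.3, 188.2, 216.7]
tool_rot: [-1.564, 0.011, -0.021]
force: [0.5, 1.2, 0.6]
width: 0.2
```

Run:
```python
from h import *
s,p,r=st();print(s['clock'],s['force'],p,s['width'])
plan([508.5,204,175],frame(0,0),4)
```

```text
13.2 [0.50490963 1.24041882 0.60213143] [505.32891585 188.22785694 216.72847746] 0.1926437480121283
dist [  3.2  15.8 -41.7] rotvec [-0.4 -1.2 -0.6] n 4
[[0.02, 0.26, 0.1, -0.02, -0.06, -0.03], [0.02, 0.26, 0.1, -0.02, -0.06, -0.03], [0.02, 0.26, 0.1, -0.02, -0.06, -0.03], [0.02, 0.26, 0.1, -0.02, -0.06, -0.03]]
```

Emit:
apply_moves:
  commands:
    - [[0.02,0.25,0.1,0,-0.06,-0.03],[0.02,0.25,0.1,0,-0.06,-0.03],[0.02,0.25,0.1,0,-0.06,-0.03],[0.02,0.2,0.1,0,-0.06,-0.03],[0,0,0,0,0,0],[0,0,0,0,0,0]]

```text
clock: 13.7
eef_pos: [504.8, 209.1, 171.1]
tool_rot: [-1.57, 0.006, 0.009]
force: [-0.6, -0.6, 0.8]
width: -0.1
```

Run:
```python
from h import *
s,p,r=st();print(s['clock'],s['force'],p,s['width'])
w=snap('wrist','w7');b=snap('top','t4'); print(proj(w,[[508.5,204,157],p]),proj(b,[[508.5,204,157],p]))
cv2.imwrite('pics/c6.png',cv2.resize(w['image'][140:400,130:430],(600,520))[:,:,::-1])
plan([508.5,204,162],frame(0,0),3)
```

```text
13.7 [-0.5970137  -0.63721937  0.80194026] [504.83088324 209.13751627 171.08730907] -0.0852021795192004
[[281.42076908 284.02539603]
 [273.83342604 289.29853096]] [[182.40541781 212.57062721]
 [178.52411074 213.40042155]]
dist [ 3.5 -4.9 -9.7] rotvec [-0.1  0.5 -0.3] n 3
[[0.03, 0.08, -0.04, -0.01, 0.03, -0.02], [0.03, 0.08, -0.04, -0.01, 0.03, -0.02], [0.03, 0.08, -0.04, -0.01, 0.03, -0.02]]
```

View pics/c6.png

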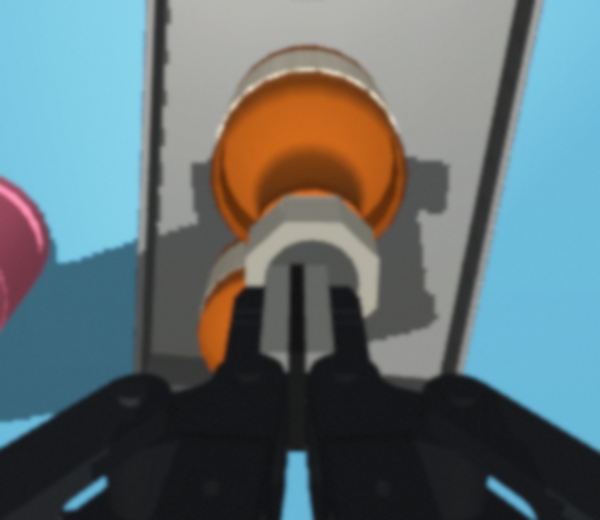

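The wrist crop shows the closed fingertips at x≈297 and the head centre at x≈312, so about +3.9 mm in x is needed, matching the planned +3.5.

Emit:
apply_moves:
  commands:
    - [[0.03,0.06,-0.04,0,0.03,-0.02],[0.03,0.06,-0.04,0,0.03,-0.02],[0.03,0.06,-0.03,0,0.03,0],[0,0,0,0,0,0],[0,0,0,0,0,0]]

```text
clock: 14.22
eef_pos: [510.2, 203.9, 165.0]
tool_rot: [-1.569, -0.001, -0.0]
force: [0.1, -0.4, 0.0]
width: 0.0
```

Run:
```python
from h import *
s,p,r=st();print(s['clock'],s['force'],p,s['tool_rot'])
plan([508.5,204,159],frame(0,0),1)
```

```text
14.2167 [ 0.11527395 -0.36314696  0.00940442] [510.15187367 203.90790937 165.01944582] [-1.56869782e+00 -1.20553368e-03 -4.58422203e-04]
dist [-1.7  0.1 -6. ] rotvec [-0.1 -0.   0.1] n 1
[[-0.04, 0.15, 0.0, -0.02, -0.01, 0.01]]
```

Emit:
apply_moves:
  commands:
    - [[-0.02,0.06,0,0,0,0],[-0.01,0.06,0,0,0,0],[0,0,0,0,0,0],[0,0,0,0,0,0]]

```text
clock: 14.55
eef_pos: [509.2, 203.4, 160.2]
tool_rot: [-1.568, -0.002, -0.002]
force: [0.7, 0.6, 0.1]
width: -0.0
```

Emit:
apply_moves:
  commands:
    - [[0,0.04,0,0,0,0],[0,0,0,0,0,0]]

```text
clock: 14.72
eef_pos: [509.2, 203.4, 158.5]
tool_rot: [-1.568, -0.002, -0.002]
force: [0.4, 0.5, -0.5]
width: -0.2
```

Emit:
apply_moves:
  commands:
    - [[0,0.03,0,0,0,0],[0,0,0,0,0,0]]

```text
clock: 14.88
eef_pos: [509.2, 203.5, 157.2]
tool_rot: [-1.568, -0.002, -0.001]
force: [1.2, -0.3, -0.4]
width: 0.2
```

Emit:
apply_moves:
  commands:
    - [[0,0.03,0,0,0,0],[0,0,0,0,0,0]]

```text
clock: 15.05
eef_pos: [509.3, 203.6, 155.9]
tool_rot: [-1.568, -0.002, -0.001]
force: [-0.7, 0.3, -0.2]
width: 0.2
```

Emit:
apply_moves:
  commands:
    - [[0,0.03,0,0,0,0],[0,0,0,0,0,0]]

```text
clock: 15.22
eef_pos: [509.5, 203.6, 154.8]
tool_rot: [-1.568, -0.003, -0.001]
force: [-0.1, -0.1, 0.5]
width: 0.0
```

Emit:
apply_moves:
  commands:
    - [[0,0.025,0,0,0,0],[0,0,0,0,0,0]]

```text
clock: 15.38
eef_pos: [509.7, 203.7, 154.1]
tool_rot: [-1.568, -0.003, -0.001]
force: [0.8, -0.3, -0.1]
width: 0.1
```

Emit:
apply_moves:
  commands:
    - [[0,0.025,0,0,0,0],[0,0,0,0,0,0]]

```text
clock: 15.55
eef_pos: [509.9, 203.7, 153.7]
tool_rot: [-1.567, -0.003, -0.001]
force: [-1.4, 0.3, 0.2]
width: 0.1
```

Emit:
apply_moves:
  commands:
    - [[-0.01,0.04,0,0,0,0],[0,0,0,0,0,0]]

```text
clock: 15.72
eef_pos: [510.2, 203.8, 153.2]
tool_rot: [-1.566, -0.005, -0.002]
force: [-0.1, -0.2, -0.2]
width: -0.2
```

Run:
```python
from h import *
s,p,r=st();print(s['clock'],s['force'],s['torque'],p,s['tau'].round(1),s['qpos'].round(3))
a=snap('scene','s4'); A=ld('s3')
# head/bottle movement since release: image difference outside gripper
def hd(d):
    im=d['image'][150:230,350:410]; h=cv2.cvtColor(im,cv2.COLOR_RGB2HSV)
    m=((h[...,1]<60)&(h[...,2]>90)).astype(np.uint8); n,l,s,c=cv2.connectedComponentsWithStats(m)
    print([(s[i].tolist(),c[i].round(1).tolist()) for i in range(1,n) if s[i,4]>30])
    o=((h[...,0]<16)&(h[...,1]>140)).astype(np.uint8); ys,xs=np.nonzero(o); print('orange top row',ys.min()+150, [ (v+150, xs[ys==v].min()+350, xs[ys==v].max()+350) for v in (52,55,60,65)])
hd(A);hd(a)
```

```text
15.7167 [-0.0786159  -0.23914907 -0.24612492] [0.02894538 0.04057296 0.03546429] [510.23580551 203.79245541 153.19233544] [ -0.  -48.7   4.7 -14.2  -0.    0.    0. ] [-0.646  0.608  0.329  1.892 -0.301  0.683 -0.139]
[([18, 0, 42, 3, 81], [43.4, 0.6]), ([19, 32, 22, 20, 341], [29.9, 41.6])]
orange top row 198 [(202, np.int64(370), np.int64(386)), (205, np.int64(369), np.int64(385)), (210, np.int64(360), np.int64(385)), (215, np.int64(356), np.int64(389))]
[([40, 8, 7, 10, 55], [42.9, 12.5]), ([19, 28, 22, 25, 246], [29.2, 44.5])]
orange top row 200 [(202, np.int64(370), np.int64(386)), (205, np.int64(369), np.int64(385)), (210, np.int64(360), np.int64(385)), (215, np.int64(356), np.int64(389))]
```

Run:
```python
from h import *
a=ld('s4'); cv2.imwrite('pics/c7.png',np.hstack([cv2.resize(a['image'][100:300,260:460],(400,400)),cv2.resize(a['image'][155:225,343:413],(400,400),interpolation=cv2.INTER_CUBIC)])[:,:,::-1])
```

```text
(no output)
```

View pics/c7.png

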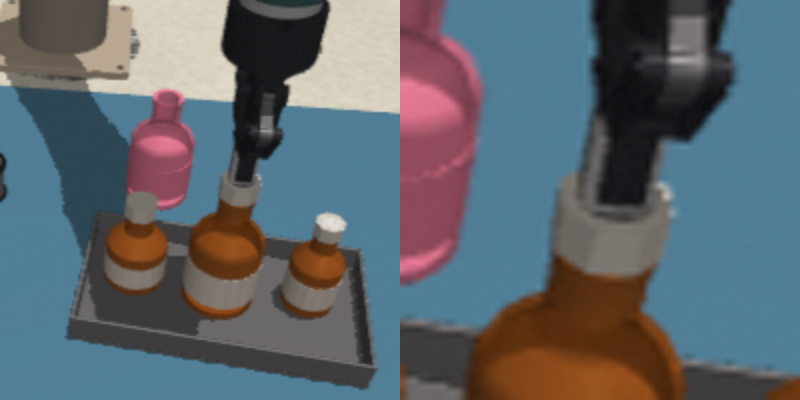

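The fingertips rest on the head, which has sunk about 1–2 px. My zero rows reset the target to the measured pose, so they relaxed the push before each reading. I'll read the force at the end of pushing rows instead.

Emit:
apply_moves:
  commands:
    - [[0,0.04,0,0,0,0]]

```text
clock: 15.85
eef_pos: [510.6, 203.9, 152.5]
tool_rot: [-1.566, -0.006, -0.002]
force: [-5.1, -1.2, 21.4]
width: -0.5
```

Emit:
apply_moves:
  commands:
    - [[0,0.06,0,0,0,0]]

```text
clock: 15.93
eef_pos: [511.0, 204.0, 152.1]
tool_rot: [-1.564, -0.007, -0.002]
force: [-7.5, -2.5, 32.7]
width: -0.2
```

Emit:
apply_moves:
  commands:
    - [[0,0,0,0,0,0],[0,-0.05,0,0,0,0],[0,-0.1,0,0,0,0],[0,0,0,0,0,0]]

```text
clock: 16.27
eef_pos: [511.1, 204.0, 159.0]
tool_rot: [-1.564, -0.007, -0.002]
force: [0.1, 0.3, -0.5]
width: -0.2
```

Run:
```python
from h import *
s,p,r=st();print(s['clock'],s['force'],p)
plan([508.5,204,155],frame(0,0),2)
A=ld('s3');a=snap('scene','s5')
for d in(ld('s3'),ld('s4'),a):
    im=d['image'][150:240,350:410].astype(int)
    for c in (374,378,382): # column profile: white->orange transition row
        col=im[:,c-350]; rb=col[:,0]-col[:,2]; v=np.nonzero((rb[1:]>60)&(rb[:-1]<=60)&(np.arange(89)>30))[0]; print(c,v[:3]+151, end=' ')
    print()
    h=cv2.cvtColor(d['image'],cv2.COLOR_RGB2HSV);o=(h[...,0]<16)&(h[...,1]>140)
    print([(v,np.nonzero(o[v,345:415])[0][[0,-1]]+345) for v in(206,212,220)])
```

```text
16.2667 [ 0.08442007  0.29300095 -0.52783013] [511.07919471 203.95648039 158.96786074]
dist [-2.6  0.  -4. ] rotvec [-0.4 -0.1  0.4] n 2
[[-0.03, 0.05, 0.0, -0.04, -0.01, 0.04], [-0.03, 0.05, 0.0, -0.04, -0.01, 0.04]]
374 [201] 378 [202] 382 [202] 
[(206, array([368, 384])), (212, array([359, 387])), (220, array([355, 391]))]
374 [203] 378 [203] 382 [204] 
[(206, array([368, 384])), (212, array([359, 387])), (220, array([355, 391]))]
374 [203] 378 [204] 382 [204] 
[(206, array([368, 384])), (212, array([359, 387])), (220, array([355, 391]))]
```

The head's lower edge has dropped about 2 px (about 4.7 mm at 0.43 px/mm) and the bottle's outline is unchanged. I'll do a recentred confirming push.

Emit:
apply_moves:
  commands:
    - [[-0.04,0.05,0,0,0,0.04],[-0.04,0.05,0,0,0,0.04],[0,0,0,0,0,0]]

```text
clock: 16.57
eef_pos: [506.8, 203.9, 153.4]
tool_rot: [-1.565, 0.002, -0.002]
force: [0.5, 0.4, -0.5]
width: -0.4
```

Emit:
apply_moves:
  commands:
    - [[0,0.04,0,0,0,0]]

```text
clock: 16.65
eef_pos: [507.0, 204.0, 152.0]
tool_rot: [-1.565, 0.002, -0.001]
force: [-4.0, -1.7, 29.3]
width: -0.1
```

Emit:
apply_moves:
  commands:
    - [[0,0.04,0,0,0,0]]

```text
clock: 16.73
eef_pos: [507.3, 204.1, 152.1]
tool_rot: [-1.564, 0.001, -0.002]
force: [-6.4, -1.9, 30.2]
width: 0.3
```

There is a hard stop at z = 152.0–152.1 (rim 134 + head 18) with 30 N and no further give, so the stopper is home. Backing off.

Emit:
apply_moves:
  commands:
    - [[0,0,0,0,0,0],[0,-0.1,0,0,0,0],[0,-0.3,0,0,0,0],[0,-0.6,0,0,0,0],[0,-0.8,0,0,0,0],[0,-0.6,0,0,0,0],[0,0,0,0,0,0],[0,0,0,0,0,0]]

```text
clock: 17.4
eef_pos: [506.4, 202.6, 251.4]
tool_rot: [-1.566, 0.005, -0.002]
force: [-0.7, -0.6, -1.7]
width: 0.0
```

Run:
```python
from h import *
s,p,r=st();print(s['clock'],s['force'],p)
a=snap('scene','s6');A=ld('s0')
for c in (374,378,382):
    col=a['image'][150:240,c].astype(int); rb=col[:,0]-col[:,2]; v=np.nonzero((rb[1:]>60)&(rb[:-1]<=60)&(np.arange(89)>30))[0]; print(c,v[:3]+151)
# bodies of bottles & others: displacement start -> now by phase correlation
for n,(x0,y0,x1,y1) in dict(bottle=(345,212,400,260),b=(400,205,438,262),c=(308,195,348,250),pink=(322,145,360,205),purple=(222,245,262,285),spare=(128,205,158,232),tweez=(222,305,295,335),driver=(60,285,150,335),solder=(235,170,270,205),flux=(300,320,345,365)).items():
    g=[cv2.cvtColor(d['image'],cv2.COLOR_RGB2GRAY)[y0:y1,x0:x1].astype(np.float32) for d in(A,a)]
    print(n,np.round(cv2.phaseCorrelate(*g,cv2.createHanningWindow((x1-x0,y1-y0),cv2.CV_32F)),2))
h=cv2.cvtColor(a['image'],cv2.COLOR_RGB2HSV)[165:215,355:410];m=((h[...,1]<60)&(h[...,2]>90)).astype(np.uint8);n,l,S,c=cv2.connectedComponentsWithStats(m);print(S[1:].tolist())
# s0 rim ellipse predicted vs top of head centre at 152
print(proj(a,[[508.5,204,152],[508.5,204,134]]))
```

```text
17.4 [-0.74796557 -0.6356979  -1.6553942 ] [506.36951034 202.62193632 251.35291485]
374 [203]
378 [204]
382 [204]Traceback (most recent call last):
  File "<stdin>", line 9, in <module>
    return _wrapfunc(a, 'round', decimals=decimals, out=out)
    return _wrapit(obj, method, *args, **kwds)
    conv = _array_converter(obj)
ValueError: setting an array element with a sequence. The requested array has an inhomogeneous shape after 1 dimensions. The detected shape was (2,) + inhomogeneous part.
```

Run:
```python
from h import *
a=ld('s6');A=ld('s0')
for n,(x0,y0,x1,y1) in dict(bottle=(345,212,400,260),b=(400,205,438,262),c=(308,195,348,250),pink=(322,145,360,205),purple=(222,245,262,285),spare=(128,205,158,232),tweez=(222,305,295,335),driver=(60,285,150,335),solder=(235,170,270,205),flux=(300,320,345,365)).items():
    g=[cv2.cvtColor(d['image'],cv2.COLOR_RGB2GRAY)[y0:y1,x0:x1].astype(np.float32) for d in(A,a)]
    q,c=cv2.phaseCorrelate(*g,cv2.createHanningWindow((x1-x0,y1-y0),cv2.CV_32F)); print(n,np.round(q,2),round(c,2))
h=cv2.cvtColor(a['image'],cv2.COLOR_RGB2HSV)[165:215,355:410];m=((h[...,1]<60)&(h[...,2]>90)).astype(np.uint8);n,l,S,c=cv2.connectedComponentsWithStats(m);print(S[1:].tolist())
```

```text
bottle [0.04 0.  ] 0.95
b [-0.07 -0.01] 0.98
c [-0.18  0.27] 0.83
pink [-0.   -0.17] 0.82
purple [0.01 0.04] 1.01
spare [0.04 0.54] 1.0
tweez [ 0.48 -0.02] 0.97
driver [0.04 0.09] 0.98
solder [0.03 0.02] 1.0
flux [0.51 0.51] 1.0
[[1, 2, 1, 1, 1], [2, 4, 1, 4, 4], [1, 11, 1, 6, 6], [0, 19, 1, 2, 2], [14, 19, 22, 20, 295], [31, 39, 1, 1, 1], [10, 41, 1, 1, 1], [3, 43, 4, 4, 4], [8, 42, 1, 1, 1], [30, 43, 1, 2, 2], [0, 47, 2, 1, 2], [35, 49, 1, 1, 1]]
```

```bash
python3 -c "
from h import *
print(finish_job())"
```

```text
the job is handed in; nothing more can be done
None
```

The larger white stopper is fully home in the tall bottle's neck. I stood it plug-down in the neck, let go, pushed it down with closed fingertips, backed the arm off about 100 mm and handed in at about 17.4 s.

- **Seating:** A second, recentred push met a hard stop at z ≈ 152.0–152.1 mm, which is the rim at 134 plus the 18 mm head. In the scene image the head's lower edge dropped about 2 px, or roughly 4.7 mm.
- **Other objects:** Start and end images show the bottle moved 0.04 px. Everything else I compared stayed within about 0.5 px, and I take the half-pixel values for the spare, tweezers and flux jar as rounding in the method.
- **Checks that disagreed:**
  - My early pushes read about 0 N because the zero rows at the end of each call relaxed the push. I then read the force during the push instead.
  - The peak was about 33 N, above the 12–22 N expected for seating. It also carried about 7 N sideways, which was enough to worry about tipping, though the bottle did not move.
- **Not checked by eye:** I had used all 12 picture views, so the final check after backing off was numerical only.

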